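# Unpile the finishing kit onto its trays

### The job

The finishing kit has been left in one pile on the grey work board; lay it out for the next job. Take the pile apart from the top down, setting each thing down before you take the next: the cup of yellow paint in the round yellow stand, the dark wood block in the black tray, the red-and-white carton in the red tray and the cork sanding block in the green tray, each the same way up as it stood, lengthwise in its tray and flat on the floor inside the rim. Keep the yellow cup upright all the time, and do not disturb the blue cup or the paint tub that stand among the trays.

Things in the scene. Friction and masses are not known exactly. Their poses are not given: they have to be found in the camera images.
- yellow_cup_centre (a point): open clear plastic mixing cup with hardened yellow paint, 48 mm high, 57 mm across the rim (top 6 mm), about 50 mm just under it, narrowing to 40 mm at the foot, 40 g. Top of a pile of four (from below: sanding block, red carton across it, wood block, cup), underside 128 mm above the board. Point: on its axis, 24 mm above its underside; z up.
- wood_block_centre (a point): dark brown sawn hardwood block, 75 x 46 x 40 mm (x, y, z), about 90 g. At the start it is in the pile under the yellow cup, on the red carton and roughly along it, its underside 88 mm above the board. Point: its centre (20 mm above its underside); x along its length, z up.
- red_carton_centre (a point): small red-and-white carton, closed and rigid, 100 x 66 x 56 mm (x, y, z), about 90 g. At the start it is in the pile, across the sanding block, its underside 32 mm above the board. Point: its centre (28 mm above its underside); x along its length, z up.
- sanding_block_centre (a point): light brown cork sanding block with abrasive paper underneath, rigid, 112 x 64 x 32 mm (x, y, z), about 120 g. At the start it is the bottom of the pile and lies on the grey work board, whose flat top is at z = 62 mm. Point: its centre (16 mm above its underside); x along its length, z up.
- yellow_stand_centre (a point): round yellow plastic cup stand, fixed to the board: a dish 78 mm across with a raised ring, 64 mm across inside, whose top is 6 mm above the dish's 4 mm thick floor (10 mm above the board). Point: centre of its floor, on the upper face (4 mm above the board); z up.
- black_tray_centre (a point): fixed shallow black plastic tray for the wood block; inside 95 x 66 mm (10 mm play on every side); floor 4 mm thick; rim 4 mm thick, standing 9 mm above the floor, with 56 mm wide finger cut-outs in the middle of both long sides; small flat pull tab with a dark dot at one short end. Point: centre of the floor's upper face (4 mm above the board); x along the long inside, z up.
- red_tray_centre (a point): fixed shallow red plastic tray for the red carton; inside 120 x 86 mm (10 mm play on every side); floor 4 mm thick; rim 4 mm thick, standing 9 mm above the floor, with 56 mm wide finger cut-outs in the middle of both long sides; small flat pull tab with a dark dot at one short end. Point: centre of the floor's upper face (4 mm above the board); x along the long inside, z up.
- green_tray_centre (a point): fixed shallow green plastic tray for the sanding block; inside 132 x 84 mm (10 mm play on every side); floor 4 mm thick; rim 4 mm thick, standing 9 mm above the floor, with 56 mm wide finger cut-outs in the middle of both long sides; small flat pull tab with a dark dot at one short end. Point: centre of the floor's upper face (4 mm above the board); x along the long inside, z up.
- blue_cup_centre (a point): bystander, to be left alone: clear mixing cup with blue paint set hard in it, 57 mm across the rim, 48 mm high, loose, on the board. Point: on its axis, 24 mm above its underside; z up.
- paint_tub_centre (a point): bystander, to be left alone: small low clear tub of blue paint with its lid shut, 61 x 54 x 30 mm, loose, on the board. Point: 15 mm above its underside; z up.

How it is judged:
On the way, in this order (a step that is already met when the one before it is completed fails the run):
1. the yellow cup is set in its place (horizontal distance between yellow_cup_centre and yellow_stand_centre below 0.015 m and z of yellow_cup_centre in the frame of yellow_stand_centre between 0.021 and 0.027 m and angle between yellow_cup_centre's own z axis and vertical below 0.06 rad), for 0.2 s.
2. the wood block is set in its place lengthwise and flat (horizontal distance between wood_block_centre and black_tray_centre below 0.015 m and z of wood_block_centre in the frame of black_tray_centre between 0.017 and 0.023 m and angle between wood_block_centre's own z axis and vertical below 0.06 rad and angle between the x axis of wood_block_centre and the x axis of black_tray_centre, either way round below 0.26 rad), for 0.2 s.
3. the red carton is set in its place lengthwise and flat (horizontal distance between red_carton_centre and red_tray_centre below 0.015 m and z of red_carton_centre in the frame of red_tray_centre between 0.025 and 0.031 m and angle between red_carton_centre's own z axis and vertical below 0.06 rad and angle between the x axis of red_carton_centre and the x axis of red_tray_centre, either way round below 0.26 rad), for 0.2 s.
4. the sanding block is set in its place lengthwise and flat (horizontal distance between sanding_block_centre and green_tray_centre below 0.015 m and z of sanding_block_centre in the frame of green_tray_centre between 0.013 and 0.019 m and angle between sanding_block_centre's own z axis and vertical below 0.06 rad and angle between the x axis of sanding_block_centre and the x axis of green_tray_centre, either way round below 0.26 rad), for 0.2 s.
At the end, for the whole second after the job is handed in: Each thing rests flat on the floor of its own tray or stand, centre within 15 mm of the centre (height within 3 mm, tilt under 0.06 rad), blocks lengthwise within 0.26 rad either way round, released and at rest; blue cup and tub upright (0.2 rad) and within 20 mm of their start (all of step 1 and all of step 2 and all of step 3 and all of step 4 and linear speed of each of yellow_cup, wood_block, red_carton, sanding_block below 0.02 m/s and distance of each of blue_cup_centre, paint_tub_centre from where it was at the start of the episode below 0.02 m and angle between each of blue_cup_centre, paint_tub_centre's own z axis and vertical below 0.2 rad); the robot touches nothing.
It fails at once if the yellow cup is tipped by more than 0.5 rad (angle between yellow_cup_centre's own z axis and vertical above 0.5 rad).
It fails at once if the blue cup is pushed more than 20 mm or tipped over (distance of blue_cup_centre from where it was at the start of the episode above 0.02 m or angle between blue_cup_centre's own z axis and vertical above 0.4 rad).
It fails at once if the paint tub is pushed more than 20 mm or tipped over (distance of paint_tub_centre from where it was at the start of the episode above 0.02 m or angle between paint_tub_centre's own z axis and vertical above 0.4 rad).
It also fails if it takes over 125 s, if anything falls off the work surface, if the arm or the gripper's body presses on something with over 40 N, if the wrist force passes 120 N, or if a joint passes its speed limit or range.

### The arm

A 6-joint arm with a two-finger parallel gripper is mounted at the origin on the work surface; the furniture and walls round the work are solid. World frame = base frame: x ahead of the robot, y to its left, z up, the work surface at z = 0. Lengths are in m, angles in rad, forces in N, time in s.
With the tool pointing down it reaches from about 0.325 to 0.75 m from the base axis. Payload 7.6 kg.
Tool frame: the origin (TCP) lies on the centre line of the jaws, within the pads' length; the fingertips stand 17 mm ahead of it and the grasp point (between the pads) lies 2 mm behind it; z points along the fingers, y is the line along which they close (so a half turn about z gives the same grasp; the last joint's range is limited). The gripper opens to 85 mm and grips with 20 to 120 N. Pads are 22 mm wide; open, the fingers measure 114 mm over their backs; the gripper's body (76 mm by 85 mm) begins 54 mm behind the grasp point. The pads swing forward as they close: fully open they stand 13 mm farther back than shut.
Start: joints at [-1.211, 0.052, 1.401, -0, 1.689, -0.07], TCP at [0.219, -0.477, 0.248] pointing down, gripper open.
Joint ranges: [-2.9, 2.9], [-0.91, 2.17], [0.12, 2.37], [-1.06, 4.2], [0.26, 2.73], [-2.93, 2.93]. Speed limits (rad/s): [2.57, 2.57, 3.01, 3.14, 3.14, 3.14].

### API

Orientations are given as a unit quaternion [x, y, z, w].
In Python, from plant import status, eyes, job, models gives the robot as it stands.
- The arm moves only by the shell command python3 -m creep 'ROWS'. ROWS is JSON, a list of rows, each an object of numbers: "jaw": the closure, from 0 (fully open) to 1 (shut); "dx", "dy", "dz": the shift along the tool's x, y, z in units of 60 mm (1.0 is 60 mm); "rx", "ry", "rz": the turn, a rotation vector about the tool's x, y, z in rad. In form: [{"jaw": .., "dx": .., "dy": .., "dz": .., "rx": .., "ry": .., "rz": ..}, ...]. A call has 1 to 10 rows; each row is the pose to reach, as a shift and turn from the pose commanded when the call began, along the tool's axes at that moment; what a row does not reach only later rows make up. A row lasts 1/8 s, in which the tool goes at most 62.5 mm and 10.7 degrees, less where a joint would pass 70% of its speed; a pose out of reach is approached as far as the arm can. A call with a gripper value outside its range is refused whole. The fingers move at their own pace and stop on an object; the grip force is fixed at half the most. Time passes only in rows, so rows that repeat a pose let the fingers close. It gives the time, the measured TCP pose, the force, the opening and the grip force at its end, in the units of the state.
- status.state(): the state, without advancing time (a new reading comes with each control period).
- eyes.grab_frame(name): name is "scene" or "top" or "wrist"; returns a dict with "frame" (384x512x3 uint8, red, green, blue), "fx", "fy", "cx", "cy" (pixels), "extrinsics" (4x4, takes a point from camera to world coordinates). Camera axes: x right, y down, z forward; pixel columns grow to the right and rows downward; lengths in m; the calibration is good to about 2 mm. A picture is of the moment at which its call begins. There is no depth.
- job.close_job(): hands the job in; it is judged then, once.
Trained networks look in a picture, given as the dict that the camera call returned (one of the last four; its "shot" number tells which), for a name from the list of things; names that differ only in an ending like _2 or _b are one class to them, and where a whole thing is asked for, a point or a joint stands for the part that bears it (a point fixed in the world has none). Each returns a list of dicts, best first, with "conf" (0 to 1); they miss things now and then, are a little off and sometimes report something else, mostly with a low value. They report only what shows in the picture. A call takes as long as a camera call.
- models.find_in(picture, target): "bbox" ([centre column, centre row, width, height] in pixels, round what is visible of it).
- models.cut_out(picture, target): "region" (384x512 bool, what is visible of it) and "bbox" ([centre column, centre row, width, height] in pixels, round what is visible of it).
The state is a dict: "time_s": time; "joint_pos": joint angles; "qvel": joint speeds; "effort": joint torques, N m; "position": TCP position; "tcp_rot": TCP orientation; "wrist_force": force on the tool from outside, world axes, zero at the start; "ft_torque": the same for the moment, N m; "grip_width": opening from 0.0 (shut) to 1.0 (fully open); "gripper_force": force on a finger pad.
Only numpy, scipy, OpenCV 4.12 (cv2) and the standard library are available. Lean on these libraries where they do the work, as an engineer would, in place of code of your own. Each camera call takes 0.05 s, during which the arm holds its last target. There are 200 camera calls.

## Working session

There is one attempt and no reset: what is moved stays moved. The work goes in short steps, Python scripts to look and compute and a shell command to move; the robot and the scene stay as the last step left them, time stands still between calls to the robot, and variables do not carry over. Pictures are saved under pics/ and viewed, at most 18 in all, crops included, and the job is handed in when it is done.

```bash
mkdir -p pics; ls
python3 - <<'E'
from plant import status, eyes
import cv2,numpy as np
print(status.state())
for n in ("scene","top"):
    p=eyes.grab_frame(n); cv2.imwrite(f"pics/{n}0.png",p["frame"][:,:,::-1]); print(n,p["fx"],p["fy"],p["cx"],p["cy"],np.round(p["extrinsics"],3).tolist())
E
```

```text
pics
{'time_s': 0.0, 'joint_pos': array([-1.21127410e+00,  5.28058373e-02,  1.40172638e+00,  2.89400929e-05,
        1.68861566e+00, -7.02923896e-02]), 'qvel': array([ 0.00103538,  0.00081551, -0.00021473, -0.00022545,  0.00165545,
        0.00028662]), 'effort': array([ 9.02285738e-04, -3.81665540e+01, -3.60185158e+01,  1.04829539e-04,
        6.22053602e-03,  1.59127256e-05]), 'position': array([ 0.21870169, -0.47697139,  0.24748777]), 'tcp_rot': array([ 9.76995510e-01,  2.13258456e-01, -9.78419053e-05, -7.71567310e-04]), 'wrist_force': array([-0.36638692, -0.94493649, -0.13857095]), 'ft_torque': array([ 0.04936765, -0.02216537,  0.00821242]), 'gripper_force': 0.0, 'grip_width': 1.0010685991259853}
scene 398.54052675501214 398.54052675501214 251.47765177851147 191.81201322464122 [[0.874, -0.309, 0.375, 0.069], [-0.485, -0.517, 0.705, -0.936], [-0.024, -0.798, -0.602, 0.981], [0.0, 0.0, 0.0, 1.0]]
top 359.7685622248922 359.7685622248922 248.26932825679816 193.2701852742205 [[0.024, -0.996, 0.087, 0.43], [-0.999, -0.026, -0.026, 0.018], [0.028, -0.086, -0.996, 1.263], [0.0, 0.0, 0.0, 1.0]]
```

View pics/scene0.png

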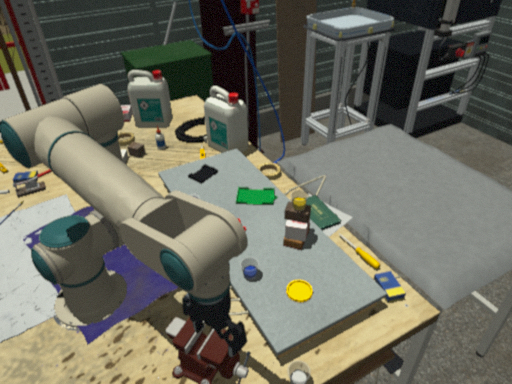

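View pics/top0.png

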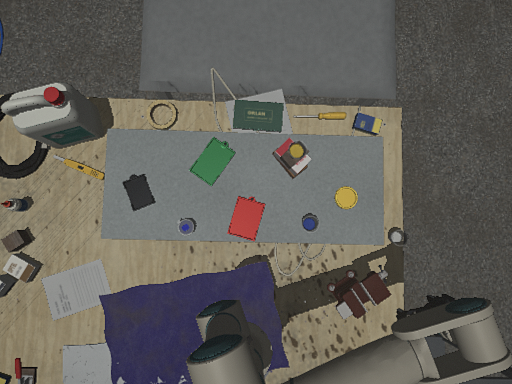

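```bash
cat > h.py <<'E'
from plant import status, eyes, job, models
import cv2, numpy as np
from scipy.spatial.transform import Rotation as R
def unproj(p,uv,z):
    uv=np.atleast_2d(uv); d=np.c_[(uv[:,0]-p["cx"])/p["fx"],(uv[:,1]-p["cy"])/p["fy"],np.ones(len(uv))]
    E=np.asarray(p["extrinsics"]); d=d@E[:3,:3].T; o=E[:3,3]
    return (o+d*((z-o[2])/d[:,2])[:,None])[:,:2]
def mask(p,name):
    r=models.cut_out(p,name)
    return (r[0]["region"].astype(np.uint8),r[0]["conf"]) if r else (None,0)
def rect(p,m,z,k=9):
    """min-area rectangle of mask on the plane z: centre, length, width, yaw (long side), after opening off tabs"""
    if k: m=cv2.morphologyEx(m,cv2.MORPH_OPEN,np.ones((k,k),np.uint8))
    c=max(cv2.findContours(m,cv2.RETR_EXTERNAL,cv2.CHAIN_APPROX_NONE)[0],key=cv2.contourArea)[:,0]
    q=unproj(p,c,z); (x,y),(w,h),a=cv2.minAreaRect((q*1000).astype(np.float32))
    if w<h: w,h,a=h,w,a+90
    return np.round([x,y,w,h],1),round((a+90)%180-90,1)
def save(p,n,crop=None,s=1):
    f=p["frame"][:,:,::-1]
    if crop: f=f[crop[1]:crop[3],crop[0]:crop[2]]
    cv2.imwrite(f"pics/{n}.png",cv2.resize(f,None,fx=s,fy=s,interpolation=cv2.INTER_CUBIC))
def tool():
    s=status.state(); return s["position"],R.from_quat(s["tcp_rot"])
def go(x,y,z,yaw=None):
    """shift (60 mm units, tool axes) to world x,y,z (m) and rz to bring the closing line (tool y) to world yaw (deg)"""
    p,r=tool(); d=r.inv().apply(np.array([x,y,z])-p)/.06
    yv=r.apply([0,1,0]); cur=np.degrees(np.arctan2(yv[1],yv[0])); out=[np.round(d,3),"closing yaw",round(cur,1)]
    if yaw is not None: out+=["rz",round(-np.radians((yaw-cur+90)%180-90),3)]  # tool z down
    zt=r.apply([0,0,1]); print(*out,"tilt",np.round(zt[:2],4),"pos",np.round(p,4),"t",status.state()["time_s"])
E
python3 - <<'E'
from h import *
p=eyes.grab_frame("top")
for n,z in [("yellow_stand",.07),("black_tray",.073),("red_tray",.073),("green_tray",.073),("blue_cup",.11),("paint_tub",.092),("yellow_cup",.235),("wood_block",.19),("red_carton",.15),("sanding_block",.094)]:
    m,c=mask(p,n+"_centre")
    if m is None: print(n,None);continue
    print(n,round(c,2),*rect(p,m,z,9 if "tray" in n else 0),rect(p,m,z,0))
E
```

```text
yellow_stand 0.79 [ 528.4 -341.5   74.9   70.6] -88.6 (array([ 528.4, -341.5,   74.9,   70.6]), -88.6)
black_tray 0.97 [532.5 348.3 113.7  74.3] 20.0 (array([532.2, 348.9, 114.1,  76.6]), 22.6)
red_tray 0.86 [454.9  -9.7 136.5  96.2] -14.9 (array([456.2, -10. , 139.2,  96.2]), -14.9)
green_tray 0.67 [641.6 107.3 145.3  95.8] -32.3 (array([641.6, 107.3, 145.3,  95.8]), -32.3)
blue_cup 0.56 [ 436.8 -214.6   55.1   51.2] -88.7 (array([ 436.8, -214.6,   55.1,   51.2]), -88.7)
paint_tub 0.46 [417.6 187.   51.6  48.2] 2.1 (array([417.6, 187. ,  51.6,  48.2]), 2.1)
yellow_cup 0.88 [ 652.7 -149.5   53.4   49.7] 0.8 (array([ 652.7, -149.5,   53.4,   49.7]), 0.8)
wood_block 0.64 [ 518.5 -303.9   70.2   63.5] -88.6 (array([ 518.5, -303.9,   70.2,   63.5]), -88.6)
red_carton 0.86 [ 621.9 -170.4   76.7   31. ] -44.0 (array([ 621.9, -170.4,   76.7,   31. ]), -44.0)
sanding_block 0.47 [ 600.7 -148.6   30.2    7.1] 46.1 (array([ 600.7, -148.6,   30.2,    7.1]), 46.1)
```

Run:
```python
from h import *
go(.58,-.15,.42,-45+90)
p=eyes.grab_frame("wrist"); r=tool()
E_=np.asarray(p["extrinsics"]); T,rr=tool(); print(np.round(rr.inv().apply(E_[:3,3]-T),3), np.round(rr.inv().as_matrix()@E_[:3,:3],2).tolist(),p["fx"])
```

```text
[ 7.745 -2.45  -2.861] closing yaw -65.4 rz 1.215 tilt [ 0.     -0.0001] pos [ 0.2188 -0.4772  0.2483] t 0.65
[ 0.07  -0.001 -0.125] [[0.0, -0.96, -0.28], [1.0, 0.0, -0.0], [0.0, -0.28, 0.96]] 340.2697080587454
```

```bash
python3 -m creep '[{"jaw":0,"dz":-2.5},{"jaw":0,"dz":-2.5,"dx":1,"dy":-0.3},{"jaw":0,"dz":-2.5,"dx":8.4,"dy":-2.6,"rz":1.215},{"jaw":0,"dz":-2.5,"dx":8.4,"dy":-2.6,"rz":1.215},{"jaw":0,"dz":-2.5,"dx":8.4,"dy":-2.6,"rz":1.215},{"jaw":0,"dz":-2.5,"dx":8.4,"dy":-2.6,"rz":1.215},{"jaw":0,"dz":-2.5,"dx":8.4,"dy":-2.6,"rz":1.215},{"jaw":0,"dz":-2.5,"dx":8.4,"dy":-2.6,"rz":1.215},{"jaw":0,"dz":-2.5,"dx":8.4,"dy":-2.6,"rz":1.215},{"jaw":0,"dz":-2.5,"dx":8.4,"dy":-2.6,"rz":1.215}]'
python3 - <<'E'
from h import *
go(.6527,-.1495,.40,45)
p=eyes.grab_frame("wrist"); save(p,"w1")
for n,z in [("yellow_cup",.236),("wood_block",.19),("red_carton",.15),("sanding_block",.094)]:
    m,c=mask(p,n+"_centre")
    if m is not None: print(n,round(c,2),*rect(p,m,z,0))
E
```

```text
[ 8.85  -1.952 -2.528] closing yaw -65.4 rz 1.215 tilt [ 0.     -0.0001] pos [ 0.2188 -0.4772  0.2483] t 0.7validation failed for argument at $[0]...
```

View pics/w1.png

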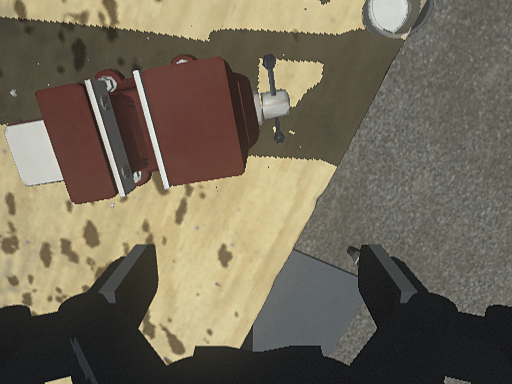

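The view shows only the vise at (150,130): the call was refused, so every row probably needs all seven fields.

```bash
python3 -m creep '[{"jaw":0,"dx":0,"dy":0,"dz":-2.5,"rx":0,"ry":0,"rz":0},{"jaw":0,"dx":1,"dy":-0.3,"dz":-2.5,"rx":0,"ry":0,"rz":0},{"jaw":0,"dx":8.6,"dy":-2.0,"dz":-2.5,"rx":0,"ry":0,"rz":1.215},{"jaw":0,"dx":8.6,"dy":-2.0,"dz":-2.5,"rx":0,"ry":0,"rz":1.215},{"jaw":0,"dx":8.6,"dy":-2.0,"dz":-2.5,"rx":0,"ry":0,"rz":1.215},{"jaw":0,"dx":8.6,"dy":-2.0,"dz":-2.5,"rx":0,"ry":0,"rz":1.215},{"jaw":0,"dx":8.6,"dy":-2.0,"dz":-2.5,"rx":0,"ry":0,"rz":1.215},{"jaw":0,"dx":8.6,"dy":-2.0,"dz":-2.5,"rx":0,"ry":0,"rz":1.215},{"jaw":0,"dx":8.6,"dy":-2.0,"dz":-2.5,"rx":0,"ry":0,"rz":1.215},{"jaw":0,"dx":8.6,"dy":-2.0,"dz":-2.5,"rx":0,"ry":0,"rz":1.215}]'
```

```text
time_s: 2.2
position: [0.6135, -0.1718, 0.3963]
tcp_rot: [0.923, -0.384, 0.0, 0.0]
wrist_force: [1.1, -0.7, 1.0]
grip_width: 1.001
gripper_force: 0.0
```

Run:
```python
from h import *
go(.6527,-.1495,.40,45)
p=eyes.grab_frame("wrist"); save(p,"w2")
for n,z in [("yellow_cup",.236),("wood_block",.19),("red_carton",.15),("sanding_block",.094)]:
    m,c=mask(p,n+"_centre")
    if m is not None: print(n,round(c,2),*rect(p,m,z,0))
```

```text
[ 0.198 -0.726 -0.062] closing yaw -135.1 rz -0.003 tilt [ 0.0005 -0.0004] pos [ 0.6135 -0.1718  0.3963] t 2.2
yellow_cup 0.67 [ 652.4 -146.1   55.7   55.6] 89.1
wood_block 0.78 [ 661.7 -162.3   47.2   40.5] 42.2
red_carton 0.76 [ 628.  -174.8   70.5   30.7] -40.4
sanding_block 0.65 [ 613.9 -185.5   55.2    7.5] -44.9
```

View pics/w2.png

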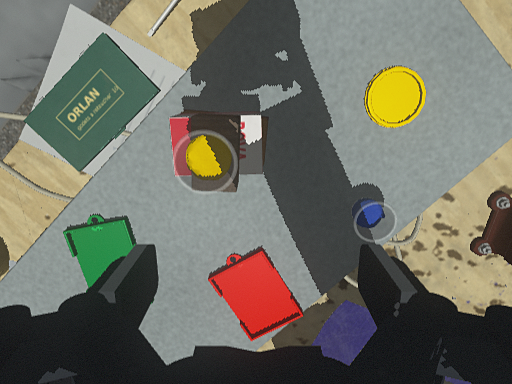

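Carton at (170–265,115–175) lies along image x (the closing line), with the cup rim round (205,160) and the stand at (396,97). I'll go above the cup.

```bash
python3 -c "
from h import *
go(.6525,-.147,.30,45)"
```

```text
[ 0.167 -0.785  1.594] closing yaw -135.0 rz 0.001 tilt [-0.0006 -0.0002] pos [ 0.6122 -0.1732  0.3956] t 2.45
```

```bash
python3 -m creep '[{"jaw":0,"dx":0.167,"dy":-0.785,"dz":0.8,"rx":0,"ry":0,"rz":0},{"jaw":0,"dx":0.167,"dy":-0.785,"dz":1.6,"rx":0,"ry":0,"rz":0},{"jaw":0,"dx":0.167,"dy":-0.785,"dz":1.6,"rx":0,"ry":0,"rz":0},{"jaw":0,"dx":0.167,"dy":-0.785,"dz":1.6,"rx":0,"ry":0,"rz":0}]'
python3 - <<'E'
from h import *
p=eyes.grab_frame("wrist"); save(p,"w3")
for n,z in [("yellow_cup",.236),("wood_block",.19),("red_carton",.15),("sanding_block",.094)]:
    m,c=mask(p,n+"_centre")
    if m is not None: print(n,round(c,2),*rect(p,m,z,0))
go(.6525,-.147,.216,45)
E
```

```text
time_s: 2.95
position: [0.6524, -0.1482, 0.3042]
tcp_rot: [0.924, -0.383, 0.003, -0.0]
wrist_force: [-0.2, -0.4, 1.1]
grip_width: 0.999
gripper_force: 0.0
yellow_cup 0.69 [ 652.1 -146.6   57.1   56.6] -3.3
wood_block 0.62 [ 667.5 -167.    45.5   29.9] 41.9
red_carton 0.56 [ 655.3 -149.1  100.3   71.5] 46.4
sanding_block 0.57 [ 699.2 -150.    32.4    4.8] 45.0
[-0.014  0.002  1.445] closing yaw -135.0 rz -0.0 tilt [ 0.0041 -0.0012] pos [ 0.6528 -0.1474  0.3027] t 3.2
```

View pics/w3.png

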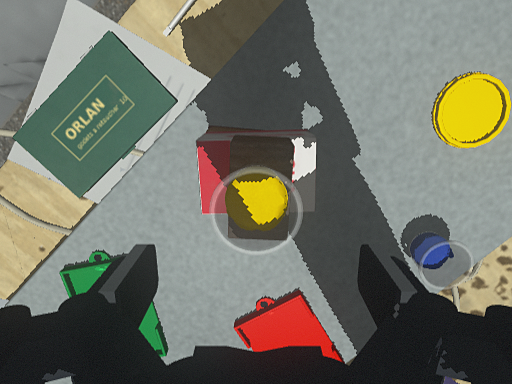

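```bash
python3 -m creep '[{"jaw":0,"dx":-0.01,"dy":0,"dz":0.7,"rx":0,"ry":0,"rz":0},{"jaw":0,"dx":-0.01,"dy":0,"dz":1.2,"rx":0,"ry":0,"rz":0},{"jaw":0,"dx":-0.01,"dy":0,"dz":1.42,"rx":0,"ry":0,"rz":0},{"jaw":0,"dx":-0.01,"dy":0,"dz":1.42,"rx":0,"ry":0,"rz":0},{"jaw":1,"dx":-0.01,"dy":0,"dz":1.42,"rx":0,"ry":0,"rz":0},{"jaw":1,"dx":-0.01,"dy":0,"dz":1.42,"rx":0,"ry":0,"rz":0},{"jaw":1,"dx":-0.01,"dy":0,"dz":1.42,"rx":0,"ry":0,"rz":0},{"jaw":1,"dx":-0.01,"dy":0,"dz":1.42,"rx":0,"ry":0,"rz":0},{"jaw":1,"dx":-0.01,"dy":0,"dz":1.42,"rx":0,"ry":0,"rz":0},{"jaw":1,"dx":-0.01,"dy":0,"dz":1.42,"rx":0,"ry":0,"rz":0}]'
```

```text
time_s: 4.45
position: [0.6527, -0.1467, 0.2173]
tcp_rot: [0.924, -0.383, 0.002, -0.0]
wrist_force: [-1.3, 0.1, 5.1]
grip_width: 0.618
gripper_force: 61.5
```

```bash
python3 -m creep '[{"jaw":1,"dx":0,"dy":0,"dz":-0.15,"rx":0,"ry":0,"rz":0},{"jaw":1,"dx":0,"dy":0,"dz":-0.5,"rx":0,"ry":0,"rz":0},{"jaw":1,"dx":0,"dy":0,"dz":-1,"rx":0,"ry":0,"rz":0},{"jaw":1,"dx":0,"dy":0,"dz":-1.5,"rx":0,"ry":0,"rz":0},{"jaw":1,"dx":0,"dy":0,"dz":-1.5,"rx":0,"ry":0,"rz":0}]'
python3 - <<'E'
from h import *
p=eyes.grab_frame("wrist"); save(p,"w4")
m,c=mask(p,"wood_block_centre")
if m is not None: print(c,rect(p,m,.19,0))
m,c=mask(p,"yellow_stand_centre"); print(c,rect(p,m,.07,0))
go(.5284,-.3415,.32)
E
```

```text
time_s: 5.08
position: [0.6528, -0.1466, 0.3084]
tcp_rot: [0.924, -0.383, 0.003, -0.0]
wrist_force: [-0.1, 0.7, -0.7]
grip_width: 0.621
gripper_force: 62.7
0.67 (array([ 658.9, -157.8,   56.2,   47.2]), -49.3)
0.94 (array([ 531.7, -338.3,   79.2,   73.2]), 45.1)
[ 0.842  3.757 -0.28 ] closing yaw -135.0 tilt [-0.0023  0.0006] pos [ 0.652  -0.1464  0.3031] t 5.225
```

View pics/w4.png

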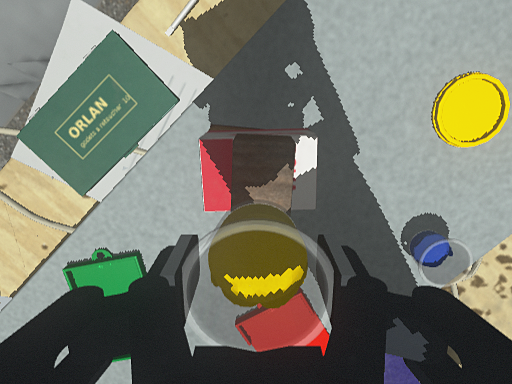

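Cup held upright between the fingers at (250,260); the wood block at (232–296,137–205) appears 46 mm wide along the closing line. On to the stand.

```bash
python3 -m creep '[{"jaw":1,"dx":0.2,"dy":0.4,"dz":-0.2,"rx":0,"ry":0,"rz":0},{"jaw":1,"dx":0.4,"dy":1.1,"dz":-0.2,"rx":0,"ry":0,"rz":0},{"jaw":1,"dx":0.6,"dy":1.9,"dz":-0.2,"rx":0,"ry":0,"rz":0},{"jaw":1,"dx":0.8,"dy":2.7,"dz":-0.2,"rx":0,"ry":0,"rz":0},{"jaw":1,"dx":0.82,"dy":3.3,"dz":-0.1,"rx":0,"ry":0,"rz":0},{"jaw":1,"dx":0.82,"dy":3.6,"dz":0,"rx":0,"ry":0,"rz":0},{"jaw":1,"dx":0.82,"dy":3.73,"dz":0.5,"rx":0,"ry":0,"rz":0},{"jaw":1,"dx":0.82,"dy":3.73,"dz":1,"rx":0,"ry":0,"rz":0},{"jaw":1,"dx":0.82,"dy":3.73,"dz":1.2,"rx":0,"ry":0,"rz":0},{"jaw":1,"dx":0.82,"dy":3.73,"dz":1.2,"rx":0,"ry":0,"rz":0}]'
python3 - <<'E'
from h import *
p=eyes.grab_frame("top"); 
m,c=mask(p,"wood_block_centre"); print("wood",c,rect(p,m,.19,0))
m,c=mask(p,"red_carton_centre"); print("carton",c,rect(p,m,.15,0))
save(p,"t2",(240,110,390,240),5)
p=eyes.grab_frame("wrist"); save(p,"w5")
m,c=mask(p,"yellow_stand_centre"); print(c,rect(p,m,.07,0))
go(.530,-.340,.098)
E
```

```text
time_s: 6.48
position: [0.5288, -0.3389, 0.2318]
tcp_rot: [0.924, -0.382, -0.001, -0.0]
wrist_force: [-0.5, -0.5, 0.4]
grip_width: 0.621
gripper_force: 62.8
wood 0.77 (array([ 646. , -145.7,   81.5,   45.6]), -46.1)
carton 0.9 (array([ 673.3, -120.4,   72.4,   26.9]), -44.0)
0.62 (array([ 532.9, -343. ,   74.7,   68.5]), 45.1)
[ 0.008 -0.004  2.27 ] closing yaw -135.0 tilt [ 0.0019 -0.0014] pos [ 0.5292 -0.3397  0.2342] t 6.725
```

View pics/w5.png

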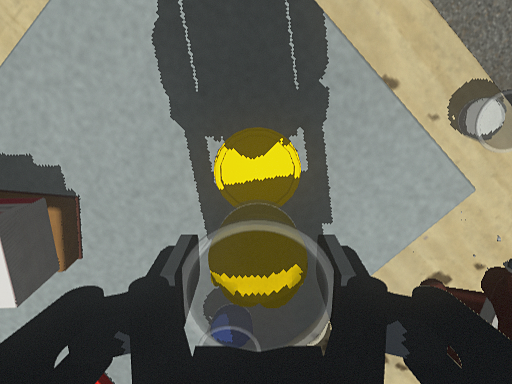

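View pics/t2.png

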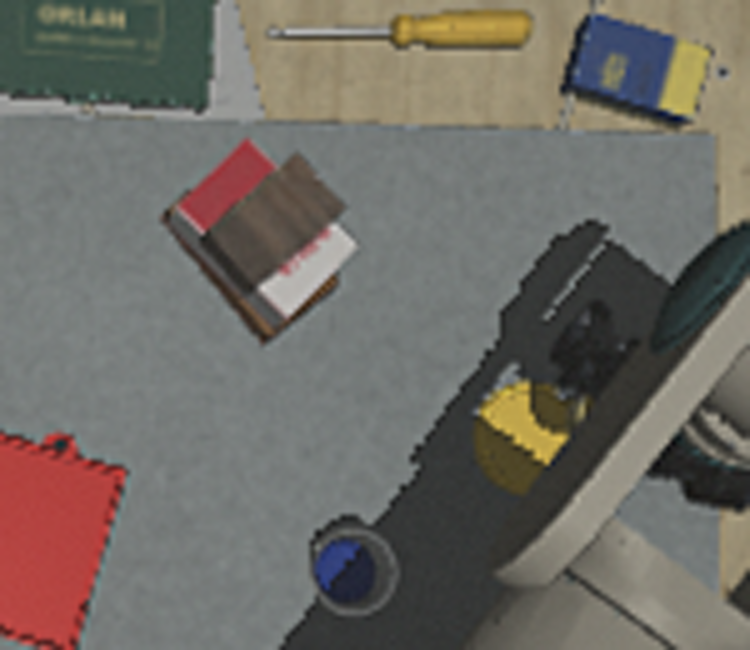

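Wrist view: the stand at (258,170) lines up with the cup at (257,260). The top crop shows the wood block lengthwise from (230,265) to (320,180), i.e. across the carton, at yaw about -46°. Lowering the cup now.

```bash
python3 -m creep '[{"jaw":1,"dx":0.02,"dy":0,"dz":0.6,"rx":0,"ry":0,"rz":0},{"jaw":1,"dx":0.02,"dy":0,"dz":1.2,"rx":0,"ry":0,"rz":0},{"jaw":1,"dx":0.02,"dy":0,"dz":1.8,"rx":0,"ry":0,"rz":0},{"jaw":1,"dx":0.02,"dy":0,"dz":2.15,"rx":0,"ry":0,"rz":0},{"jaw":1,"dx":0.02,"dy":0,"dz":2.3,"rx":0,"ry":0,"rz":0},{"jaw":1,"dx":0.02,"dy":0,"dz":2.34,"rx":0,"ry":0,"rz":0},{"jaw":1,"dx":0.02,"dy":0,"dz":2.34,"rx":0,"ry":0,"rz":0}]'
```

```text
time_s: 7.6
position: [0.5303, -0.3409, 0.0938]
tcp_rot: [0.924, -0.383, 0.001, 0.0]
wrist_force: [-0.1, -0.6, 2.0]
grip_width: 0.623
gripper_force: 62.8
```

```bash
python3 -m creep '[{"jaw":0.8,"dx":0,"dy":0,"dz":0.01,"rx":0,"ry":0,"rz":0},{"jaw":0.4,"dx":0,"dy":0,"dz":0.01,"rx":0,"ry":0,"rz":0},{"jaw":0.1,"dx":0,"dy":0,"dz":0.01,"rx":0,"ry":0,"rz":0},{"jaw":0,"dx":0,"dy":0,"dz":0,"rx":0,"ry":0,"rz":0},{"jaw":0,"dx":0,"dy":0,"dz":-0.3,"rx":0,"ry":0,"rz":0},{"jaw":0,"dx":0,"dy":0,"dz":-1,"rx":0,"ry":0,"rz":0},{"jaw":0,"dx":0,"dy":0,"dz":-2,"rx":0,"ry":0,"rz":0},{"jaw":0,"dx":0,"dy":0,"dz":-3,"rx":0,"ry":0,"rz":0},{"jaw":0,"dx":-0.8,"dy":-3.7,"dz":-3.7,"rx":0,"ry":0,"rz":0}]'
python3 - <<'E'
from h import *
p=eyes.grab_frame("wrist"); save(p,"w6")
m,c=mask(p,"yellow_cup_centre"); print(c,rect(p,m,.111,0))
m,c=mask(p,"yellow_stand_centre"); print(c,rect(p,m,.07,0))
go(.648,-.148,.33,44)
E
```

```text
time_s: 8.72
position: [0.5626, -0.2916, 0.2916]
tcp_rot: [0.923, -0.385, 0.006, 0.001]
wrist_force: [1.2, 0.4, -0.8]
grip_width: 0.998
gripper_force: 0.0
0.91 (array([ 529.6, -340.4,   56.4,   56.1]), -88.3)
0.9 (array([ 540.4, -338. ,   75.2,   57.8]), -82.7)
[-0.634 -2.625 -0.73 ] closing yaw -134.8 rz 0.021 tilt [ 0.003  -0.0015] pos [ 0.5642 -0.2867  0.2861] t 8.875
```

```bash
python3 -m creep '[{"jaw":0,"dx":-0.63,"dy":-2.6,"dz":-0.73,"rx":0,"ry":0,"rz":0.02},{"jaw":0,"dx":-0.63,"dy":-2.6,"dz":-0.73,"rx":0,"ry":0,"rz":0.02},{"jaw":0,"dx":-0.63,"dy":-2.6,"dz":-0.73,"rx":0,"ry":0,"rz":0.02},{"jaw":0,"dx":-0.63,"dy":-2.6,"dz":-0.73,"rx":0,"ry":0,"rz":0.02},{"jaw":0,"dx":-0.63,"dy":-2.6,"dz":-0.73,"rx":0,"ry":0,"rz":0.02}]'
python3 - <<'E'
from h import *
p=eyes.grab_frame("wrist"); save(p,"w7")
for n,z in [("wood_block",.19),("red_carton",.15),("sanding_block",.094)]:
    m,c=mask(p,n+"_centre")
    if m is not None: print(n,round(c,2),*rect(p,m,z,0))
go(.648,-.148,.17,44)
E
```

```text
time_s: 9.5
position: [0.6459, -0.1528, 0.327]
tcp_rot: [0.92, -0.392, -0.001, 0.0]
wrist_force: [0.2, -0.9, 0.9]
grip_width: 0.998
gripper_force: 0.0
wood_block 0.64 [ 650.8 -148.7   78.7   46.7] -47.7
red_carton 0.91 [ 654.9 -149.1   99.5   71. ] 46.3
sanding_block 0.71 [ 694.7 -153.6   45.9    4.1] 43.8
[-0.034 -0.085  2.62 ] closing yaw -136.2 rz -0.004 tilt [-0.0007 -0.    ] pos [ 0.6458 -0.153   0.3272] t 9.7
```

View pics/w7.png

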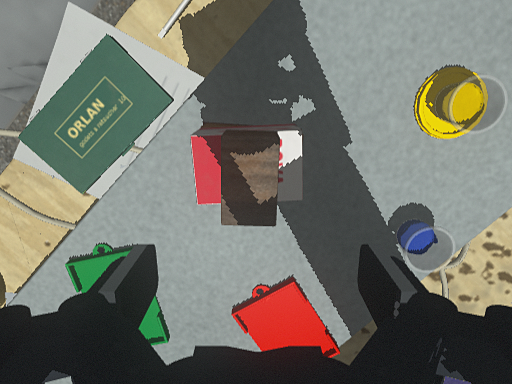

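Wood block top spans (222–279,130–225), squarely between the fingers' closing line. Grasping at (0.649,-0.1476), TCP z 0.172.

```bash
python3 -c "
from h import *
go(.649,-.1476,.172,43)"
```

```text
[-0.028 -0.102  2.587] closing yaw -136.2 rz 0.013 tilt [-0.0007 -0.    ] pos [ 0.6458 -0.153   0.3272] t 9.7
```

```bash
python3 -m creep '[{"jaw":0,"dx":-0.03,"dy":-0.1,"dz":0.9,"rx":0,"ry":0,"rz":0.013},{"jaw":0,"dx":-0.03,"dy":-0.1,"dz":1.8,"rx":0,"ry":0,"rz":0.013},{"jaw":0,"dx":-0.03,"dy":-0.1,"dz":2.4,"rx":0,"ry":0,"rz":0.013},{"jaw":0,"dx":-0.03,"dy":-0.1,"dz":2.58,"rx":0,"ry":0,"rz":0.013},{"jaw":0,"dx":-0.03,"dy":-0.1,"dz":2.58,"rx":0,"ry":0,"rz":0.013},{"jaw":1,"dx":-0.03,"dy":-0.1,"dz":2.58,"rx":0,"ry":0,"rz":0.013},{"jaw":1,"dx":-0.03,"dy":-0.1,"dz":2.58,"rx":0,"ry":0,"rz":0.013},{"jaw":1,"dx":-0.03,"dy":-0.1,"dz":2.58,"rx":0,"ry":0,"rz":0.013},{"jaw":1,"dx":-0.03,"dy":-0.1,"dz":2.58,"rx":0,"ry":0,"rz":0.013},{"jaw":1,"dx":-0.03,"dy":-0.1,"dz":2.58,"rx":0,"ry":0,"rz":0.013}]'
python3 -m creep '[{"jaw":1,"dx":0,"dy":0,"dz":0,"rx":0,"ry":0,"rz":0},{"jaw":1,"dx":0,"dy":0,"dz":-0.15,"rx":0,"ry":0,"rz":0},{"jaw":1,"dx":0,"dy":0,"dz":-0.5,"rx":0,"ry":0,"rz":0},{"jaw":1,"dx":0,"dy":0,"dz":-1,"rx":0,"ry":0,"rz":0},{"jaw":1,"dx":0,"dy":0,"dz":-1.6,"rx":0,"ry":0,"rz":0},{"jaw":1,"dx":0,"dy":0,"dz":-1.6,"rx":0,"ry":0,"rz":0}]'
python3 -c "
from h import *
go(.5325,.3483,.24,20+90)"
```

```text
time_s: 10.95
position: [0.6502, -0.1464, 0.1747]
tcp_rot: [0.917, -0.398, 0.002, -0.0]
wrist_force: [-0.6, 0.2, 5.6]
grip_width: 0.523
gripper_force: 62.2
time_s: 11.7
position: [0.6503, -0.1464, 0.2729]
tcp_rot: [0.917, -0.398, 0.003, -0.0]
wrist_force: [0.7, 0.0, -0.1]
grip_width: 0.529
gripper_force: 61.6
[-7.363 -4.201  0.52 ] closing yaw -136.9 rz -1.167 tilt [ 0.0064 -0.0019] pos [ 0.6503 -0.1464  0.2729] t 11.7
```

```bash
python3 -m creep '[{"jaw":1,"dx":-0.4,"dy":-0.2,"dz":0,"rx":0,"ry":0,"rz":-0.05},{"jaw":1,"dx":-1.1,"dy":-0.6,"dz":0,"rx":0,"ry":0,"rz":-0.2},{"jaw":1,"dx":-1.9,"dy":-1.1,"dz":0,"rx":0,"ry":0,"rz":-0.35},{"jaw":1,"dx":-2.7,"dy":-1.55,"dz":0,"rx":0,"ry":0,"rz":-0.5},{"jaw":1,"dx":-3.5,"dy":-2.0,"dz":0,"rx":0,"ry":0,"rz":-0.65},{"jaw":1,"dx":-4.3,"dy":-2.45,"dz":0,"rx":0,"ry":0,"rz":-0.8},{"jaw":1,"dx":-5.1,"dy":-2.9,"dz":0,"rx":0,"ry":0,"rz":-0.95},{"jaw":1,"dx":-5.9,"dy":-3.4,"dz":0,"rx":0,"ry":0,"rz":-1.1},{"jaw":1,"dx":-6.7,"dy":-3.9,"dz":0,"rx":0,"ry":0,"rz":-1.167},{"jaw":1,"dx":-7.36,"dy":-4.2,"dz":0.1,"rx":0,"ry":0,"rz":-1.167}]'
python3 - <<'E'
from h import *
p=eyes.grab_frame("wrist"); save(p,"w8")
m,c=mask(p,"black_tray_centre"); print(c,rect(p,m,.073,15),rect(p,m,.073,0))
p=eyes.grab_frame("top"); m,c=mask(p,"black_tray_centre")
if m is not None: print(c,rect(p,m,.073,9))
m,c=mask(p,"red_carton_centre"); print("carton",c,rect(p,m,.15,0))
m,c=mask(p,"sanding_block_centre"); print("sand",c,rect(p,m,.094,0)) if m is not None else 0
save(p,"t3",(240,110,390,240),5)
go(.5325,.3483,.15,110)
E
```

```text
time_s: 12.95
position: [0.5306, 0.3505, 0.2612]
tcp_rot: [0.985, 0.174, -0.001, 0.0]
wrist_force: [0.6, 0.1, -0.5]
grip_width: 0.531
gripper_force: 61.7
0.84 (array([558. , 365.6,  74.1,  59.3]), -69.9) (array([559.3, 365.9,  75.6,  61.9]), -69.9)
0.75 (array([527.3, 336.7,  89.9,  58.8]), 2.9)
carton 0.97 (array([ 648.4, -146.2,  102.4,   76.9]), 46.0)
sand 0.54 (array([ 598.3, -149.5,   25.6,    9.4]), 46.0)
[ 0.017 -0.011  1.866] closing yaw -70.1 rz -0.001 tilt [-0.0008 -0.0009] pos [0.5319 0.3474 0.262 ] t 13.25
```

View pics/w8.png

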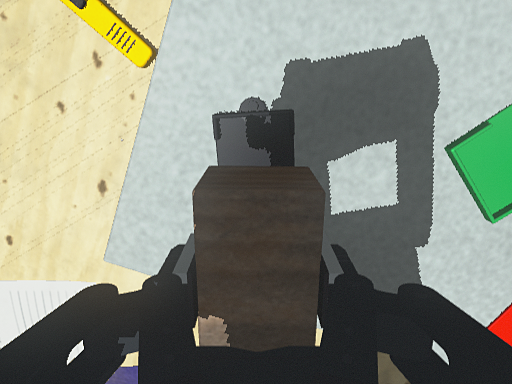

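The tray's far end shows at rows 110–165, columns 213–295, square with the block (centre column 259).

Run:
```python
from h import *
p=eyes.grab_frame("wrist")
u=np.array([np.cos(np.radians(20)),np.sin(np.radians(20))])
e=unproj(p,[[254,113]],.075)[0]; print("far edge",e,"centre",e-u*.0515)
w=unproj(p,[[214,113],[294,113]],.075); print(np.linalg.norm(w[0]-w[1]),np.degrees(np.arctan2(*(w[0]-w[1])[::-1])))
for x,y in [(.5325,.3483),tuple(e-u*.0515)]: go(x,y,.0925,110)
```

```text
far edge [0.57693929 0.36826144] centre [0.52854512 0.3506474 ]
0.07189529607608271 109.95001710979096
[ 0.014 -0.016  2.831] closing yaw -70.1 rz -0.002 tilt [-0.0003 -0.0006] pos [0.5321 0.3472 0.2624] t 13.3
[-0.035 -0.075  2.831] closing yaw -70.1 rz -0.002 tilt [-0.0003 -0.0006] pos [0.5321 0.3472 0.2624] t 13.3
```

```bash
python3 -m creep '[{"jaw":1,"dx":-0.05,"dy":-0.04,"dz":0.7,"rx":0,"ry":0,"rz":0},{"jaw":1,"dx":-0.05,"dy":-0.04,"dz":1.5,"rx":0,"ry":0,"rz":0},{"jaw":1,"dx":-0.05,"dy":-0.04,"dz":2.2,"rx":0,"ry":0,"rz":0},{"jaw":1,"dx":-0.05,"dy":-0.04,"dz":2.6,"rx":0,"ry":0,"rz":0},{"jaw":1,"dx":-0.05,"dy":-0.04,"dz":2.78,"rx":0,"ry":0,"rz":0},{"jaw":1,"dx":-0.05,"dy":-0.04,"dz":2.84,"rx":0,"ry":0,"rz":0},{"jaw":1,"dx":-0.05,"dy":-0.04,"dz":2.86,"rx":0,"ry":0,"rz":0},{"jaw":1,"dx":-0.05,"dy":-0.04,"dz":2.86,"rx":0,"ry":0,"rz":0}]'
```

```text
time_s: 14.3
position: [0.5285, 0.3498, 0.0922]
tcp_rot: [0.985, 0.173, 0.001, -0.0]
wrist_force: [0.3, 1.2, -1.1]
grip_width: 0.53
gripper_force: 61.6
```

```bash
python3 -m creep '[{"jaw":1,"dx":0,"dy":0,"dz":0.02,"rx":0,"ry":0,"rz":0},{"jaw":1,"dx":0,"dy":0,"dz":0.03,"rx":0,"ry":0,"rz":0},{"jaw":0.7,"dx":0,"dy":0,"dz":0.03,"rx":0,"ry":0,"rz":0},{"jaw":0.3,"dx":0,"dy":0,"dz":0.01,"rx":0,"ry":0,"rz":0},{"jaw":0,"dx":0,"dy":0,"dz":0,"rx":0,"ry":0,"rz":0},{"jaw":0,"dx":0,"dy":0,"dz":-0.3,"rx":0,"ry":0,"rz":0},{"jaw":0,"dx":0,"dy":0,"dz":-1.2,"rx":0,"ry":0,"rz":0},{"jaw":0,"dx":0,"dy":0,"dz":-2.2,"rx":0,"ry":0,"rz":0},{"jaw":0,"dx":0,"dy":0,"dz":-3.0,"rx":0,"ry":0,"rz":0},{"jaw":0,"dx":0,"dy":0,"dz":-3.6,"rx":0,"ry":0,"rz":0}]'
python3 - <<'E'
from h import *
p=eyes.grab_frame("wrist"); save(p,"w9")
m,c=mask(p,"wood_block_centre"); print(c,rect(p,m,.106,0))
m,c=mask(p,"black_tray_centre"); print(c,rect(p,m,.073,0))
go(.652,-.1475,.32,46)
E
```

```text
time_s: 15.55
position: [0.5279, 0.3496, 0.3116]
tcp_rot: [0.985, 0.174, 0.002, -0.001]
wrist_force: [0.6, 0.1, 0.1]
grip_width: 0.999
gripper_force: 0.0
0.96 (array([529.4, 351.8,  77.9,  46.3]), 19.2)
0.69 (array([534.5, 355.4, 116.7,  76.8]), 22.5)
[-0.896  8.494 -0.162] closing yaw -70.0 rz 1.117 tilt [0.0056 0.0032] pos [0.5284 0.3498 0.3111] t 15.7
```

View pics/w9.png

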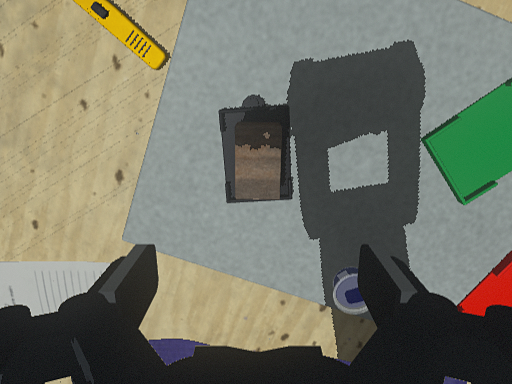

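View pics/t3.png

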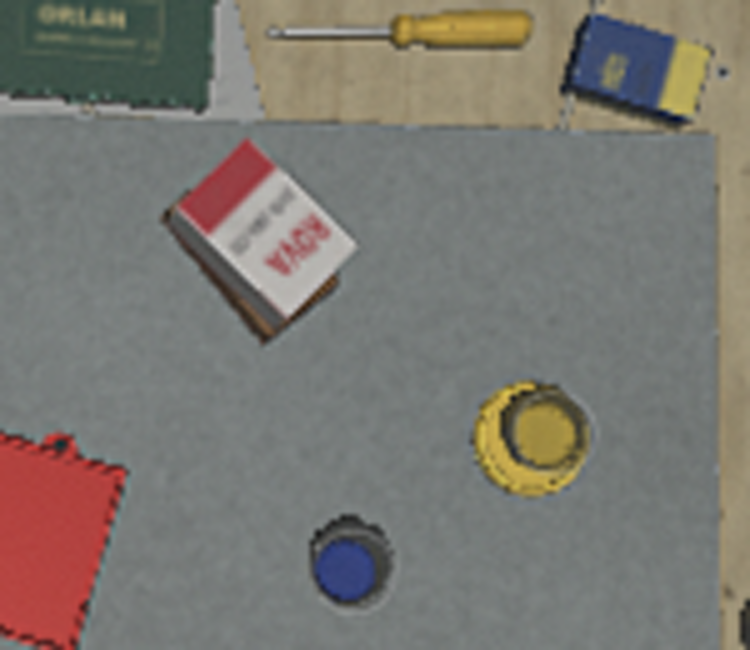

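Wood block sits inside the black tray (235–283,120–200). With the wood gone, the top crop shows the carton lengthwise from (215,175) to (310,280), with the sanding block peeping out parallel beneath it.

```bash
python3 -m creep '[{"jaw":0,"dx":-0.1,"dy":0.9,"dz":-0.3,"rx":0,"ry":0,"rz":-0.1},{"jaw":0,"dx":-0.2,"dy":1.9,"dz":-0.3,"rx":0,"ry":0,"rz":-0.2},{"jaw":0,"dx":-0.3,"dy":2.9,"dz":-0.3,"rx":0,"ry":0,"rz":-0.3},{"jaw":0,"dx":-0.4,"dy":3.9,"dz":-0.3,"rx":0,"ry":0,"rz":-0.454},{"jaw":0,"dx":-0.5,"dy":4.9,"dz":-0.3,"rx":0,"ry":0,"rz":-0.454},{"jaw":0,"dx":-0.6,"dy":5.9,"dz":-0.3,"rx":0,"ry":0,"rz":-0.454},{"jaw":0,"dx":-0.75,"dy":6.9,"dz":-0.3,"rx":0,"ry":0,"rz":-0.454},{"jaw":0,"dx":-0.9,"dy":7.8,"dz":-0.3,"rx":0,"ry":0,"rz":-0.454},{"jaw":0,"dx":-0.92,"dy":8.5,"dz":-0.3,"rx":0,"ry":0,"rz":-0.454},{"jaw":0,"dx":-0.92,"dy":8.5,"dz":-0.3,"rx":0,"ry":0,"rz":-0.454}]'
python3 - <<'E'
from h import *
p=eyes.grab_frame("wrist"); save(p,"w10")
for n,z in [("red_carton",.15),("sanding_block",.094)]:
    m,c=mask(p,n+"_centre")
    if m is not None: print(n,round(c,2),*rect(p,m,z,0))
go(.6527,-.1486,.125,-44)
E
```

```text
time_s: 16.95
position: [0.6502, -0.1517, 0.3225]
tcp_rot: [0.921, 0.389, -0.002, -0.001]
wrist_force: [-0.7, 0.6, -0.1]
grip_width: 1.002
gripper_force: 0.0
red_carton 0.94 [ 654.  -145.1  102.9   67.6] 46.7
sanding_block 0.52 [ 690.5 -107.4   51.5    7.8] -44.2
[0.019 0.043 3.325] closing yaw -44.0 rz 0.001 tilt [-0.0011  0.0006] pos [ 0.6503 -0.1478  0.3245] t 17.1
```

View pics/w10.png

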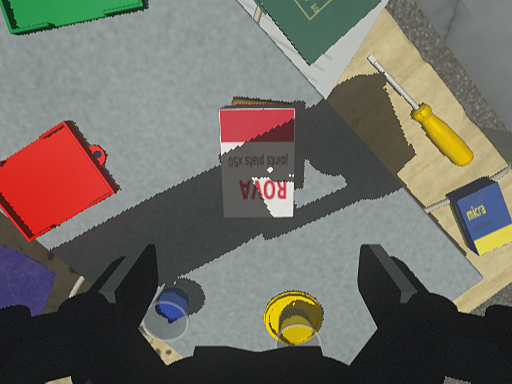

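Carton spans (220–297,108–217), well centred between the fingers. Grasp it.

```bash
python3 -m creep '[{"jaw":0,"dx":0.03,"dy":0.02,"dz":0.9,"rx":0,"ry":0,"rz":0},{"jaw":0,"dx":0.03,"dy":0.02,"dz":1.8,"rx":0,"ry":0,"rz":0},{"jaw":0,"dx":0.03,"dy":0.02,"dz":2.6,"rx":0,"ry":0,"rz":0},{"jaw":0,"dx":0.03,"dy":0.02,"dz":3.1,"rx":0,"ry":0,"rz":0},{"jaw":0,"dx":0.03,"dy":0.02,"dz":3.32,"rx":0,"ry":0,"rz":0},{"jaw":0,"dx":0.03,"dy":0.02,"dz":3.32,"rx":0,"ry":0,"rz":0},{"jaw":1,"dx":0.03,"dy":0.02,"dz":3.32,"rx":0,"ry":0,"rz":0},{"jaw":1,"dx":0.03,"dy":0.02,"dz":3.32,"rx":0,"ry":0,"rz":0},{"jaw":1,"dx":0.03,"dy":0.02,"dz":3.32,"rx":0,"ry":0,"rz":0},{"jaw":1,"dx":0.03,"dy":0.02,"dz":3.32,"rx":0,"ry":0,"rz":0}]'
python3 -m creep '[{"jaw":1,"dx":0,"dy":0,"dz":0,"rx":0,"ry":0,"rz":0},{"jaw":1,"dx":0,"dy":0,"dz":0,"rx":0,"ry":0,"rz":0}]'
```

```text
time_s: 18.35
position: [0.6535, -0.1483, 0.1285]
tcp_rot: [0.92, 0.391, 0.002, 0.001]
wrist_force: [-0.1, 0.6, 6.4]
grip_width: 0.761
gripper_force: 67.9
time_s: 18.6
position: [0.6535, -0.1483, 0.1285]
tcp_rot: [0.92, 0.391, 0.002, 0.001]
wrist_force: [0.3, 0.7, 6.2]
grip_width: 0.767
gripper_force: 67.9
```

```bash
python3 -m creep '[{"jaw":1,"dx":0,"dy":0,"dz":-0.1,"rx":0,"ry":0,"rz":0},{"jaw":1,"dx":0,"dy":0,"dz":-0.4,"rx":0,"ry":0,"rz":0},{"jaw":1,"dx":0,"dy":0,"dz":-1,"rx":0,"ry":0,"rz":0},{"jaw":1,"dx":0,"dy":0,"dz":-1.7,"rx":0,"ry":0,"rz":0},{"jaw":1,"dx":0,"dy":0,"dz":-2.2,"rx":0,"ry":0,"rz":0},{"jaw":1,"dx":0,"dy":0,"dz":-2.2,"rx":0,"ry":0,"rz":0}]'
python3 - <<'E'
from h import *
go(.452,-.009,.25,75)
p=eyes.grab_frame("top"); m,c=mask(p,"red_tray_centre"); print(c,rect(p,m,.073,13))
m,c=mask(p,"sanding_block_centre"); print(c,rect(p,m,.094,0))
E
```

```text
time_s: 19.35
position: [0.6534, -0.1484, 0.2624]
tcp_rot: [0.921, 0.391, 0.003, 0.002]
wrist_force: [0.7, 0.0, -1.4]
grip_width: 0.764
gripper_force: 67.3
[-0.662 -4.029  0.179] closing yaw -44.0 rz 1.065 tilt [ 0.007  -0.0021] pos [ 0.6534 -0.1484  0.2624] t 19.35
0.87 (array([453.1,  -9. , 132.2,  94.8]), -14.8)
0.5 (array([ 630.4, -161.7,   45.8,   19. ]), 73.0)
```

```bash
python3 -m creep '[{"jaw":1,"dx":-0.1,"dy":-0.5,"dz":0,"rx":0,"ry":0,"rz":0.1},{"jaw":1,"dx":-0.2,"dy":-1.1,"dz":0,"rx":0,"ry":0,"rz":0.25},{"jaw":1,"dx":-0.3,"dy":-1.7,"dz":0,"rx":0,"ry":0,"rz":0.4},{"jaw":1,"dx":-0.4,"dy":-2.3,"dz":0,"rx":0,"ry":0,"rz":0.55},{"jaw":1,"dx":-0.5,"dy":-2.9,"dz":0,"rx":0,"ry":0,"rz":0.7},{"jaw":1,"dx":-0.58,"dy":-3.5,"dz":0,"rx":0,"ry":0,"rz":0.85},{"jaw":1,"dx":-0.66,"dy":-3.9,"dz":0,"rx":0,"ry":0,"rz":1.0},{"jaw":1,"dx":-0.66,"dy":-4.03,"dz":0,"rx":0,"ry":0,"rz":1.065},{"jaw":1,"dx":-0.66,"dy":-4.03,"dz":0,"rx":0,"ry":0,"rz":1.065},{"jaw":1,"dx":-0.66,"dy":-4.03,"dz":0,"rx":0,"ry":0,"rz":1.065}]'
python3 - <<'E'
from h import *
p=eyes.grab_frame("wrist"); save(p,"w11")
m,c=mask(p,"red_tray_centre"); print(c,rect(p,m,.073,0))
E
```

```text
time_s: 20.75
position: [0.451, -0.0088, 0.257]
tcp_rot: [0.991, -0.13, -0.001, 0.0]
wrist_force: [0.7, 0.4, -0.2]
grip_width: 0.763
gripper_force: 67.2
0.74 (array([502.5, -19.4,  94.7,  44.1]), 75.1)
```

View pics/w11.png

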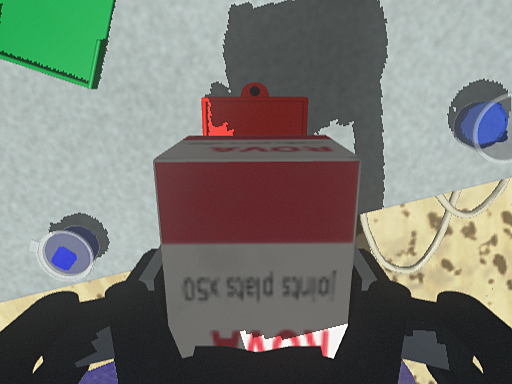

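Tray far edge at row 97, columns 203–308; the carton (centre column 257) is square over it.

Run:
```python
from h import *
p=eyes.grab_frame("wrist")
e=unproj(p,[[203,97],[308,97]],.075); v=e[0]-e[1]; print(np.linalg.norm(v),np.degrees(np.arctan2(v[1],v[0])))
u=np.array([np.cos(np.radians(-15)),np.sin(np.radians(-15))]); c=e.mean(0)-u*.064; print(c)
c=(c+[.4515,-.0085])/2; go(*c,.101,75)
```

```text
0.09176879327345204 75.02476947693982
[ 0.45069548 -0.00628562]
[-0.006 -0.024  2.607] closing yaw -105.0 rz -0.0 tilt [-0.0008 -0.    ] pos [ 0.4512 -0.0089  0.2574] t 20.9
```

```bash
python3 -m creep '[{"jaw":1,"dx":0,"dy":-0.02,"dz":0.7,"rx":0,"ry":0,"rz":0},{"jaw":1,"dx":0,"dy":-0.02,"dz":1.4,"rx":0,"ry":0,"rz":0},{"jaw":1,"dx":0,"dy":-0.02,"dz":2.0,"rx":0,"ry":0,"rz":0},{"jaw":1,"dx":0,"dy":-0.02,"dz":2.4,"rx":0,"ry":0,"rz":0},{"jaw":1,"dx":0,"dy":-0.02,"dz":2.55,"rx":0,"ry":0,"rz":0},{"jaw":1,"dx":0,"dy":-0.02,"dz":2.61,"rx":0,"ry":0,"rz":0},{"jaw":1,"dx":0,"dy":-0.02,"dz":2.63,"rx":0,"ry":0,"rz":0},{"jaw":1,"dx":0,"dy":-0.02,"dz":2.63,"rx":0,"ry":0,"rz":0}]'
```

```text
time_s: 21.9
position: [0.452, -0.0075, 0.1011]
tcp_rot: [0.991, -0.131, 0.001, 0.0]
wrist_force: [-0.9, -0.3, 1.8]
grip_width: 0.765
gripper_force: 67.3
```

```bash
python3 -m creep '[{"jaw":1,"dx":0,"dy":0,"dz":0.015,"rx":0,"ry":0,"rz":0},{"jaw":0.4,"dx":0,"dy":0,"dz":0.02,"rx":0,"ry":0,"rz":0},{"jaw":0.1,"dx":0,"dy":0,"dz":0.01,"rx":0,"ry":0,"rz":0},{"jaw":0,"dx":0,"dy":0,"dz":0,"rx":0,"ry":0,"rz":0},{"jaw":0,"dx":0,"dy":0,"dz":-0.3,"rx":0,"ry":0,"rz":0},{"jaw":0,"dx":0,"dy":0,"dz":-1.2,"rx":0,"ry":0,"rz":0},{"jaw":0,"dx":0,"dy":0,"dz":-2.2,"rx":0,"ry":0,"rz":0},{"jaw":0,"dx":0,"dy":0,"dz":-3.0,"rx":0,"ry":0,"rz":0},{"jaw":0,"dx":0,"dy":0,"dz":-3.5,"rx":0,"ry":0,"rz":0},{"jaw":0,"dx":0,"dy":0,"dz":-3.5,"rx":0,"ry":0,"rz":0}]'
python3 - <<'E'
from h import *
p=eyes.grab_frame("wrist")
m,c=mask(p,"red_carton_centre"); print(c,rect(p,m,.122,0))
m,c=mask(p,"red_tray_centre"); print(c,rect(p,m,.073,0),rect(p,m,.073,15))
p2=eyes.grab_frame("top")
m,c=mask(p2,"red_carton_centre"); print(c,rect(p2,m,.122,0))
m,c=mask(p2,"sanding_block_centre"); print(c,rect(p2,m,.094,0),rect(p2,m,.094,5))
f=np.hstack([p["frame"][40:240,130:430],p2["frame"][110:210,240:390].repeat(2,0).repeat(2,1)])
cv2.imwrite("pics/c12.png",f[:,:,::-1])
go(.652,-.148,.30,46)
E
```

```text
time_s: 23.15
position: [0.4521, -0.0075, 0.3126]
tcp_rot: [0.991, -0.131, 0.003, -0.0]
wrist_force: [0.1, -0.1, -0.3]
grip_width: 1.0
gripper_force: 0.0
0.82 (array([453.9,  -7.3, 103.5,  65.9]), -14.6)
0.97 (array([457.4,  -6.9, 139.9,  94.1]), -14.9) (array([511.3, -21.9,  23. ,  22.1]), 75.0)
0.37 (array([ 643.7, -141.5,  105.8,   63.8]), 40.1)
0.79 (array([ 647. , -147.3,  114.4,   68.5]), 39.6) (array([ 647.1, -147.4,  114.6,   68.3]), 39.3)
[3.842 1.395 0.136] closing yaw -105.0 rz 0.506 tilt [-0.0024  0.0002] pos [ 0.4511 -0.0074  0.3087] t 23.45
```

View pics/c12.png

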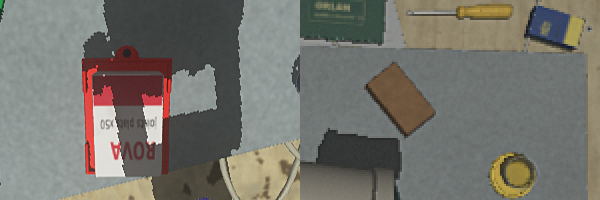

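Carton sits in the red tray (90–170,70–178); the sanding block is fully visible, long axis at about 39.6°.

```bash
python3 -m creep '[{"jaw":0,"dx":0.6,"dy":0.2,"dz":0,"rx":0,"ry":0,"rz":-0.1},{"jaw":0,"dx":1.4,"dy":0.5,"dz":0.1,"rx":0,"ry":0,"rz":-0.25},{"jaw":0,"dx":2.3,"dy":0.8,"dz":0.2,"rx":0,"ry":0,"rz":-0.4},{"jaw":0,"dx":3.1,"dy":1.1,"dz":0.4,"rx":0,"ry":0,"rz":-0.55},{"jaw":0,"dx":3.8,"dy":1.4,"dz":0.7,"rx":0,"ry":0,"rz":-0.7},{"jaw":0,"dx":3.8,"dy":1.4,"dz":1.2,"rx":0,"ry":0,"rz":-0.85},{"jaw":0,"dx":3.8,"dy":1.4,"dz":1.2,"rx":0,"ry":0,"rz":-0.953},{"jaw":0,"dx":3.8,"dy":1.4,"dz":1.2,"rx":0,"ry":0,"rz":-0.953},{"jaw":0,"dx":3.8,"dy":1.4,"dz":1.2,"rx":0,"ry":0,"rz":-0.953}]'
python3 - <<'E'
from h import *
p=eyes.grab_frame("wrist")
m,c=mask(p,"sanding_block_centre"); print(c,rect(p,m,.094,0))
go(.6483,-.1489,.081,-50.4)
E
```

```text
time_s: 24.58
position: [0.6499, -0.1476, 0.2385]
tcp_rot: [0.941, 0.338, 0.0, 0.0]
wrist_force: [1.0, 0.2, 0.4]
grip_width: 1.003
gripper_force: 0.0
0.97 (array([ 652.9, -145.4,  111. ,   61.8]), 39.9)
[-0.036 -0.003  2.628] closing yaw -50.5 rz -0.002 tilt [ 0.001  -0.0004] pos [ 0.6499 -0.1476  0.2387] t 24.675
```

```bash
python3 -m creep '[{"jaw":0,"dx":0.01,"dy":0,"dz":0.8,"rx":0,"ry":0,"rz":0},{"jaw":0,"dx":0.01,"dy":0,"dz":1.6,"rx":0,"ry":0,"rz":0},{"jaw":0,"dx":0.01,"dy":0,"dz":2.2,"rx":0,"ry":0,"rz":0},{"jaw":0,"dx":0.01,"dy":0,"dz":2.5,"rx":0,"ry":0,"rz":0},{"jaw":0,"dx":0.01,"dy":0,"dz":2.62,"rx":0,"ry":0,"rz":0},{"jaw":0,"dx":0.01,"dy":0,"dz":2.63,"rx":0,"ry":0,"rz":0},{"jaw":0,"dx":0.01,"dy":0,"dz":2.63,"rx":0,"ry":0,"rz":0}]'
```

```text
time_s: 25.55
position: [0.6511, -0.1475, 0.0822]
tcp_rot: [0.941, 0.339, 0.001, 0.001]
wrist_force: [0.8, -0.2, 0.1]
grip_width: 0.997
gripper_force: 0.0
```

```bash
python3 -m creep '[{"jaw":1,"dx":0,"dy":0,"dz":0,"rx":0,"ry":0,"rz":0},{"jaw":1,"dx":0,"dy":0,"dz":0,"rx":0,"ry":0,"rz":0},{"jaw":1,"dx":0,"dy":0,"dz":0,"rx":0,"ry":0,"rz":0},{"jaw":1,"dx":0,"dy":0,"dz":0,"rx":0,"ry":0,"rz":0},{"jaw":1,"dx":0,"dy":0,"dz":0,"rx":0,"ry":0,"rz":0},{"jaw":1,"dx":0,"dy":0,"dz":0,"rx":0,"ry":0,"rz":0}]'
```

```text
time_s: 26.3
position: [0.6509, -0.1475, 0.0817]
tcp_rot: [0.941, 0.339, 0.001, 0.001]
wrist_force: [-0.0, -0.3, 6.2]
grip_width: 0.732
gripper_force: 68.1
```

```bash
python3 -m creep '[{"jaw":1,"dx":0,"dy":0,"dz":-0.1,"rx":0,"ry":0,"rz":0},{"jaw":1,"dx":0,"dy":0,"dz":-0.4,"rx":0,"ry":0,"rz":0},{"jaw":1,"dx":0,"dy":0,"dz":-1,"rx":0,"ry":0,"rz":0},{"jaw":1,"dx":0,"dy":0,"dz":-1.7,"rx":0,"ry":0,"rz":0},{"jaw":1,"dx":0,"dy":0,"dz":-2.3,"rx":0,"ry":0,"rz":0},{"jaw":1,"dx":0,"dy":0,"dz":-2.3,"rx":0,"ry":0,"rz":0}]'
python3 - <<'E'
from h import *
p=eyes.grab_frame("top"); m,c=mask(p,"green_tray_centre"); print(c,rect(p,m,.073,15),rect(p,m,.073,0))
go(.6395,.1085,.22,-122)
E
```

```text
time_s: 27.05
position: [0.6515, -0.1476, 0.2236]
tcp_rot: [0.941, 0.339, 0.003, 0.002]
wrist_force: [0.2, -1.3, -0.9]
grip_width: 0.732
gripper_force: 67.6
0.71 (array([642.3, 110.2, 121.7, 106.6]), 1.6) (array([642.5, 108.1, 150.5,  91.6]), -34.5)
[ 2.58  -3.397 -0.035] closing yaw -50.4 rz 1.249 tilt [-0.0005  0.    ] pos [ 0.6501 -0.1472  0.2179] t 27.15
```

```bash
python3 -m creep '[{"jaw":1,"dx":0.3,"dy":-0.4,"dz":0,"rx":0,"ry":0,"rz":0.1},{"jaw":1,"dx":0.7,"dy":-0.9,"dz":0,"rx":0,"ry":0,"rz":0.25},{"jaw":1,"dx":1.1,"dy":-1.4,"dz":0,"rx":0,"ry":0,"rz":0.4},{"jaw":1,"dx":1.5,"dy":-2.0,"dz":0,"rx":0,"ry":0,"rz":0.56},{"jaw":1,"dx":1.9,"dy":-2.5,"dz":0,"rx":0,"ry":0,"rz":0.73},{"jaw":1,"dx":2.2,"dy":-2.95,"dz":0,"rx":0,"ry":0,"rz":0.9},{"jaw":1,"dx":2.45,"dy":-3.25,"dz":0,"rx":0,"ry":0,"rz":1.06},{"jaw":1,"dx":2.58,"dy":-3.4,"dz":0,"rx":0,"ry":0,"rz":1.2},{"jaw":1,"dx":2.58,"dy":-3.4,"dz":0,"rx":0,"ry":0,"rz":1.249},{"jaw":1,"dx":2.58,"dy":-3.4,"dz":0,"rx":0,"ry":0,"rz":1.249}]'
python3 - <<'E'
from h import *
p=eyes.grab_frame("wrist"); save(p,"w13")
m,c=mask(p,"green_tray_centre"); print(c,rect(p,m,.073,0))
go(.6395,.1085,.087,-122)
E
```

```text
time_s: 28.4
position: [0.6389, 0.1086, 0.216]
tcp_rot: [0.961, -0.275, -0.002, 0.001]
wrist_force: [0.2, -0.0, -1.0]
grip_width: 0.73
gripper_force: 67.4
0.55 (array([692.7,  78. ,  92.9,  36.2]), 58.1)
[ 0.007 -0.007  2.164] closing yaw -121.9 rz 0.001 tilt [-0.0023 -0.0004] pos [0.6392 0.1084 0.2168] t 28.5
```

View pics/w13.png

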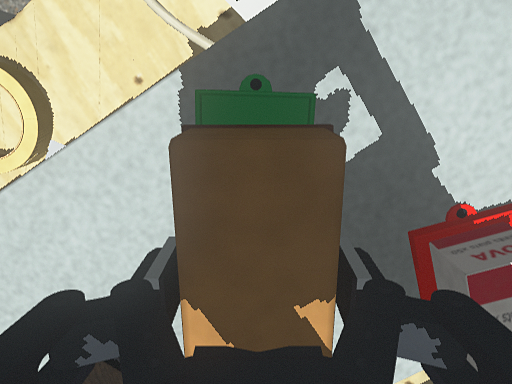

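Tray far edge at row 90, columns 195–316, square with the sanding block (centre column 257).

Run:
```python
from h import *
p=eyes.grab_frame("wrist")
e=unproj(p,[[195,90],[316,92]],.075); v=e[0]-e[1]; print(np.linalg.norm(v),np.degrees(np.arctan2(v[1],v[0])))
u=np.array([np.cos(np.radians(-32)),np.sin(np.radians(-32))]); c=e.mean(0)-u*.070; print(c)
c=(c+[.6395,.1085])/2; go(*c,.0855,-122)
```

```text
0.09139433886756931 57.17940455252497
[0.63829373 0.11084806]
[-0.016 -0.017  2.196] closing yaw -121.9 rz 0.001 tilt [-0.0016 -0.0003] pos [0.6394 0.1083 0.2172] t 28.55
```

```bash
python3 -m creep '[{"jaw":1,"dx":-0.02,"dy":-0.02,"dz":0.7,"rx":0,"ry":0,"rz":0},{"jaw":1,"dx":-0.02,"dy":-0.02,"dz":1.3,"rx":0,"ry":0,"rz":0},{"jaw":1,"dx":-0.02,"dy":-0.02,"dz":1.8,"rx":0,"ry":0,"rz":0},{"jaw":1,"dx":-0.02,"dy":-0.02,"dz":2.1,"rx":0,"ry":0,"rz":0},{"jaw":1,"dx":-0.02,"dy":-0.02,"dz":2.18,"rx":0,"ry":0,"rz":0},{"jaw":1,"dx":-0.02,"dy":-0.02,"dz":2.21,"rx":0,"ry":0,"rz":0},{"jaw":1,"dx":-0.02,"dy":-0.02,"dz":2.21,"rx":0,"ry":0,"rz":0}]'
```

```text
time_s: 29.42
position: [0.6399, 0.1102, 0.087]
tcp_rot: [0.961, -0.275, 0.001, -0.0]
wrist_force: [1.0, -0.3, -1.3]
grip_width: 0.73
gripper_force: 67.5
```

```bash
python3 -m creep '[{"jaw":1,"dx":0,"dy":0,"dz":0.015,"rx":0,"ry":0,"rz":0},{"jaw":1,"dx":0,"dy":0,"dz":0.025,"rx":0,"ry":0,"rz":0},{"jaw":0.5,"dx":0,"dy":0,"dz":0.025,"rx":0,"ry":0,"rz":0},{"jaw":0.1,"dx":0,"dy":0,"dz":0.01,"rx":0,"ry":0,"rz":0},{"jaw":0,"dx":0,"dy":0,"dz":0,"rx":0,"ry":0,"rz":0},{"jaw":0,"dx":0,"dy":0,"dz":-0.3,"rx":0,"ry":0,"rz":0},{"jaw":0,"dx":0,"dy":0,"dz":-1.2,"rx":0,"ry":0,"rz":0},{"jaw":0,"dx":0,"dy":0,"dz":-2.2,"rx":0,"ry":0,"rz":0},{"jaw":0,"dx":0,"dy":0,"dz":-3.0,"rx":0,"ry":0,"rz":0},{"jaw":0,"dx":0,"dy":0,"dz":-3.0,"rx":0,"ry":0,"rz":0}]'
python3 - <<'E'
from h import *
p=eyes.grab_frame("wrist"); save(p,"w14")
m,c=mask(p,"sanding_block_centre"); print(c,rect(p,m,.098,0))
m,c=mask(p,"green_tray_centre"); print(c,rect(p,m,.073,0))
p=eyes.grab_frame("top")
for n,z in [("blue_cup",.11),("paint_tub",.092),("yellow_cup",.114)]:
    m,c=mask(p,n+"_centre")
    if m is not None: print(n,c,rect(p,m,z,0))
E
```

```text
time_s: 30.68
position: [0.6405, 0.1104, 0.2733]
tcp_rot: [0.961, -0.275, 0.005, -0.002]
wrist_force: [-0.6, 0.3, -0.2]
grip_width: 1.003
gripper_force: 0.0
0.83 (array([641.5, 109.5, 110.2,  61.1]), -31.8)
0.66 (array([644.1, 109.6, 153.6,  93.4]), -33.8)
blue_cup 0.48 (array([ 436.8, -216.3,   58.3,   51.2]), -88.7)
paint_tub 0.37 (array([470.7, -47.6, 105.2,  48.5]), 18.1)
yellow_cup 0.66 (array([ 528.3, -341.3,   53.6,   52.2]), -44.2)
```

View pics/w14.png

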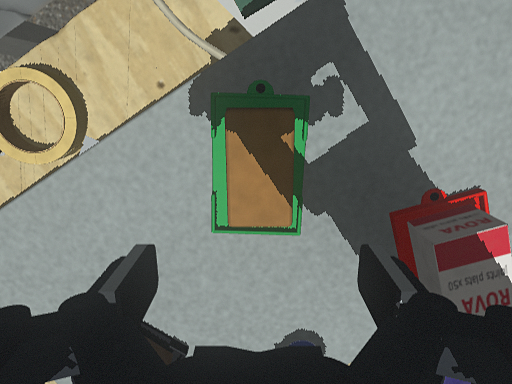

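Sanding block sits flat inside the green rim (225–296,108–228). Handing in.

```bash
python3 -c "
from plant import job
print(job.close_job())"
```

```text
the job is handed in; nothing more can be done
None
```

The pile is laid out and the job was handed in at about 31 s: yellow cup in its stand, then wood block, carton and sanding block each lengthwise in its tray by my camera estimates, nothing near the blue cup or tub; no verdict came back.

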